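# Hold the sprung upright of a sample holder true with a square

### The job

The sprung upright of the sample holder leans out of true. Pick up the machinist's square by its stock, stand it on the holder's base plate, in line with the plate and pointing at the middle of the upright, and press it into the corner until the stock sits flat on the plate and the whole blade edge lies flush against the upright, so that the upright stands truly upright. Finish while still gripping the square and pressing it into the corner, since the spring leans the upright over again if you let go, and leave the other things on the bench where they are.

Things in the scene. Friction and masses are not known exactly. Their poses are not given: they have to be found in the camera images.
- square: Machinist's square, an L, 0.3 to 0.55 kg, standing on its stock. Dark steel stock 120 long (x), 20 wide (y), 30 high; bright blade up from its +x end, x = 38 to 60 mm, 6 thick, top 95 above the underside. Grip the stock across its width 20 mm behind the origin, clear of the blade. Origin: centre of the underside, z up. Working faces: underside and front (x = +60).
- heel (a point): Outer corner of the square: the foot of its front face, at (60, 0, 0) mm in the square's frame.
- toe (a point): Other end of the stock's underside, at (-60, 0, 0) mm in the square's frame.
- blade_tip (a point): Top of the blade's outer edge, at (60, 0, 95) mm in the square's frame.
- plate: Level aluminium base plate of the sample holder, fixed to the bench, 220 long (x) by 130 wide (y), 8 thick, on 4 mm feet: its top is 12 mm above the bench. Origin: centre of its underside. x points towards the upright, z up. It is free in front of the upright (x = -110 to +60 mm); two dark hinge blocks 18 high stand at x = 60 to 80, y = -40 and +40 mm.
- corner (a point): The corner to press into: on the plate's top, in the middle of the foot of the upright's front face, at (60, 0, 8) mm in the plate's frame (the hinge axis lies 2 mm above). Axes as the plate's.
- upright_top (a point): Top of the front face of the holder's aluminium upright, in the middle, 116 from the hinge axis: the upright is 60 wide (y), 10 thick and rises 118 above the plate, hinged at its foot. Its z runs up the front face, x backwards from it. The front face looks along the plate's -x.
- tilt (a joint): Lean of the upright (rad): 0 = vertical, positive = its top leans over the plate, to the plate's -x; starts at 0.08 to 0.12. A spring with friction drives it to about 0.10 (2 Nm/rad, friction 0.06 Nm): holding it vertical at blade-tip height takes 2 to 3 N. Stops at -0.08 and 0.16.
- stage: Bystander: small aluminium microscope heating stage with a round black window, 120 x 120 x 39, loose, 0.9 kg. Origin: centre of its underside.
- caliper: Bystander: caliper lying flat, 200 long (x), about 65 wide, 12 high, loose. Origin: under the middle of its beam.
- jar: Bystander: amber glass screw jar with a white cap, 56 across, 65 high, loose. Origin: centre of its underside.
Mind the look-alikes: they are no part of the job. Several things look just like the square: the one meant starts farthest to the robot's right.

How it is judged:
By the outcome, as a careful person would: the job done as asked, in the order asked, and still so for the second after the job is handed in, while the arm keeps its last pose, push and grip.
It also fails if it takes over 42 s, if anything falls off the work surface, if the arm or the gripper's body presses on something with over 40 N, if the wrist force passes 120 N, or if a joint passes its speed limit or range.

### The arm

A 7-joint arm with a two-finger parallel gripper is mounted at the origin on the work surface. World frame = base frame: x ahead of the robot, y to its left, z up, the work surface at z = 0. Lengths are in m, angles in rad, forces in N, time in s.
With the tool pointing down it reaches from about 0.425 to 0.925 m from the base axis. Payload 6.8 kg.
Tool frame: the origin (TCP) lies between the finger pads; the fingertips stand r.tcp_to_tips ahead of it and the grasp point (between the pads) lies 3 mm ahead of it (r.tcp_to_tips is the distance from the TCP to the fingertips, in m); z points along the fingers, y is the line along which they close (so a half turn about z gives the same grasp; the last joint's range is limited). The gripper opens to 85 mm and grips with 20 to 120 N. Pads are 22 mm wide; open, the fingers measure 114 mm over their backs; the gripper's body (76 mm by 85 mm) begins 54 mm behind the grasp point. The pads swing forward as they close: fully open they stand 13 mm farther back than shut.
Start: joints at [1.003, 0.477, 0.022, 1.555, -0.011, 1.109, -0.083], TCP at [0.3, -0.605, 0.253] pointing down, gripper open.
Joint ranges: [-2.96, 2.96], [-0.34, 2.1], [-1.41, 1.46], [0.24, 2.44], [-1.37, 4.51], [0.17, 1.92], [-2.96, 2.96]. Speed limits (rad/s): [2.39, 2.39, 3.14, 3.14, 3.14, 3.14, 3.14].

### API

Orientations are given as a rotation vector (axis times angle).
In Python, from bench import r gives the robot as it stands. The module is installed in compiled form; this text tells all that it offers.
- The arm moves only by the tool step_arm, never from a script. Its argument "moves" is a list of rows, each an object of numbers: "rx", "ry", "rz": the turn, a rotation vector about the tool's x, y, z in degrees; "dx", "dy", "dz": the shift along the tool's x, y, z in mm; "gripper": the opening, from -1 (shut) to 1 (fully open). In form: [{"rx": .., "ry": .., "rz": .., "dx": .., "dy": .., "dz": .., "gripper": ..}, ...]. A call has 1 to 20 rows; each row shifts and turns the commanded pose from where the row before left it, along the tool's axes as they then stand; what a row does not reach is not made up. A row lasts 1/8 s, in which the tool goes at most 62.5 mm and 10.7 degrees, less where a joint would pass 70% of its speed; a pose out of reach is approached as far as the arm can. A call is refused whole if a number of a shift passes 62.5 or a number of a turn 10.7, either way. A call with a gripper value outside its range is refused whole. The fingers move at their own pace and stop on an object; "grip_force" is the grip in N (left out, the last holds). Time passes only in rows, so rows that do not move let the fingers close. It gives the time, the measured TCP pose, the force, the opening and the grip force at its end, in the units of the state.
- r.get_obs(): the state, without advancing time (a new reading comes with each control period).
- r.grab_frame(name): name is "scene" or "top"; returns the picture (400x640x3 uint8, blue, green, red); there is no depth.
- r.camera_info(name): a dict with "mtx" (3x3 intrinsics, pixels), "D" ([k1, k2, p1, p2, k3] as OpenCV has them; the pictures are not rectified), "rvec" (rotation vector, rad) and "tvec" (3), from world to camera coordinates, as OpenCV has them. Camera axes: x right, y down, z forward; pixel columns grow to the right and rows downward; lengths in m; the calibration is good to about 2 mm. A picture is of the moment at which its call begins. camera_info takes no time and is no camera call.
- r.hand_in(): hands the job in; it is judged then, once.
The state is a dict: "clock": time; "joints": joint angles; "qvel": joint speeds; "tau": joint torques, N m; "tcp_pos": TCP position; "orientation": TCP orientation; "contact_force": force on the tool from outside, world axes, zero at the start; "moment": the same for the moment, N m; "grip_width": finger opening in m; "gripper_force": force on a finger pad.
Only numpy, scipy, OpenCV 4.12 (cv2) and the standard library are available. Lean on these libraries where they do the work, as an engineer would, in place of code of your own. Each camera call takes 0.05 s, during which the arm holds its last target. There are 200 camera calls.

## Working session

There is one attempt and no reset: what is moved stays moved. The work goes in short steps, Python scripts to look and compute and a tool call to move; the robot and the scene stay as the last step left them, time stands still between calls to the robot, and variables do not carry over. Pictures are saved under pics/ and viewed, at most 10 in all, crops included, and the job is handed in when it is done.

Besides the shell and the picture viewer there is one more tool, called after "Call:" as a command line: name --argument value ..., lists and objects as JSON in quotes. step_arm: Moves the arm, as the interface text tells. Its arguments: {"type":"object","properties":{"moves":{"type":"array","items":{"type":"object","properties":{"rx":{"type":"number"},"ry":{"type":"number"},"rz":{"type":"number"},"dx":{"type":"number"},"dy":{"type":"number"},"dz":{"type":"number"},"gripper":{"type":"number"}}}},"grip_force":{"type":"number"}},"required":["moves"]}

```bash
mkdir -p pics; cat > h.py <<'E'
import numpy as np, cv2
from bench import r
def cam(n):
    c=r.camera_info(n); return [np.array(c[k],float) for k in("mtx","D","rvec","tvec")]
def ray(n,uv):
    m,D,rv,t=cam(n); R=cv2.Rodrigues(rv)[0]
    p=cv2.undistortPoints(np.array(uv,float).reshape(-1,1,2),m,D).reshape(-1,2)
    d=np.c_[p,np.ones(len(p))]@R; return (-R.T@t.reshape(3)),d
def atz(n,uv,z):
    o,d=ray(n,uv); return o+d*((z-o[2])/d[:,2])[:,None]
def proj(n,P):
    m,D,rv,t=cam(n); return cv2.projectPoints(np.array(P,float).reshape(-1,3),rv,t,m,D)[0].reshape(-1,2)
E
python3 - <<'E'
from h import *
for n in("top","scene"):
    f=r.grab_frame(n); cv2.imwrite(f"pics/{n}0.png",f)
    print(n,ray(n,[[320,200]]))
print(r.get_obs(), r.tcp_to_tips)
E
```

```text
top (array([ 0.32976247, -0.00886343,  1.4918985 ]), array([[ 0.16378802, -0.00668363, -0.98663273]]))
scene (array([ 1.20423142, -0.8016546 ,  1.00373681]), array([[-0.46618313,  0.56501129, -0.68086853]]))
{'clock': 0.1, 'joints': array([ 1.00292589,  0.47770784,  0.02234243,  1.55633865, -0.01148363,
        1.10929073, -0.08309073]), 'qvel': array([ 0.0002662 , -0.00200311, -0.00040633, -0.00159426,  0.00066604,
        0.00025709,  0.00054354]), 'tau': array([ 4.95450498e-03, -5.97768724e+01,  1.61385946e+00, -2.81957603e+01,
        1.28412721e-02,  5.05684497e-03, -1.80500138e-06]), 'tcp_pos': array([ 0.29929872, -0.60447184,  0.25243522]), 'orientation': array([-3.05743389e+00, -7.15567255e-01,  7.77215165e-04]), 'contact_force': array([ 1.0197047 ,  0.26757963, -0.54026619]), 'moment': array([-0.00806916,  0.07057851,  0.00110167]), 'gripper_force': 0.0, 'grip_width': 0.08557178163992335} 0.022
```

View pics/top0.png

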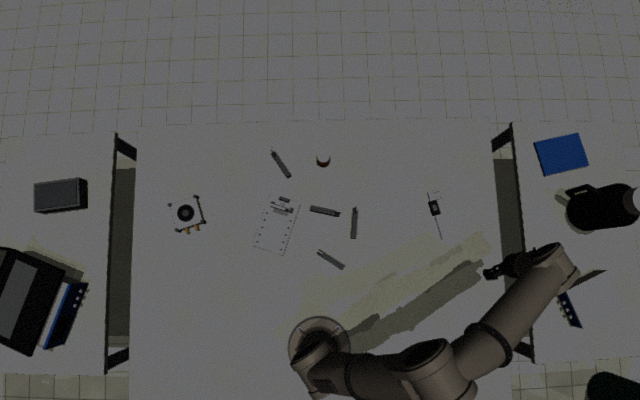

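View pics/scene0.png

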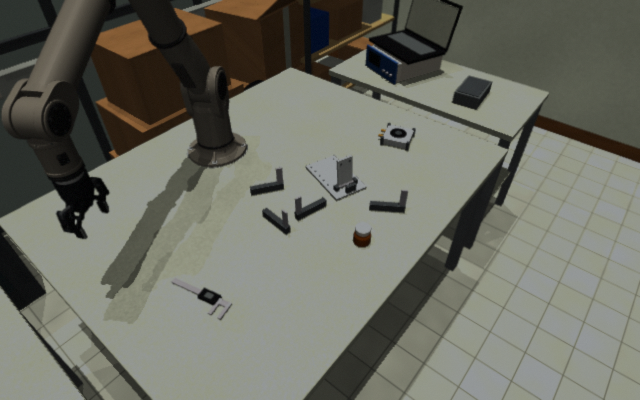

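Look-alike squares in the top view: (281,163), (324,211), (354,222) and (330,259). The robot's right (-y) is the image's right, so (354,222) is the one meant; in the scene view it's at about (276,219). I'll confirm it in enlarged crops.

```bash
python3 - <<'E'
from h import *
def crop(n,x0,y0,w,h,s):
    f=cv2.imread(f"pics/{n}0.png")[y0:y0+h,x0:x0+w]
    f=(255*(f/255.)**0.5).astype(np.uint8)
    return cv2.resize(f,None,fx=s,fy=s,interpolation=cv2.INTER_CUBIC)
a=crop("top",245,185,133,100,6)   # 798x600
cv2.imwrite("pics/c1.png",a)
b=crop("scene",240,140,160,100,5)
cv2.imwrite("pics/c2.png",b)
print(atz("top",[[281,163],[324,211],[354,222],[330,259]],.03))
for n in("top","scene"): print(cam(n)[0])
E
```

```text
[[ 0.72810411  0.13487229  0.03      ]
 [ 0.52791583 -0.033444    0.03      ]
 [ 0.48108649 -0.15053719  0.03      ]
 [ 0.33892771 -0.0515834   0.03      ]]
[[372.63539579   0.         318.99664951]
 [  0.         372.63539579 206.54037506]
 [  0.           0.           1.        ]]
[[417.19235231   0.         318.46645545]
 [  0.         417.19235231 195.19029582]
 [  0.           0.           1.        ]]
```

View pics/c1.png

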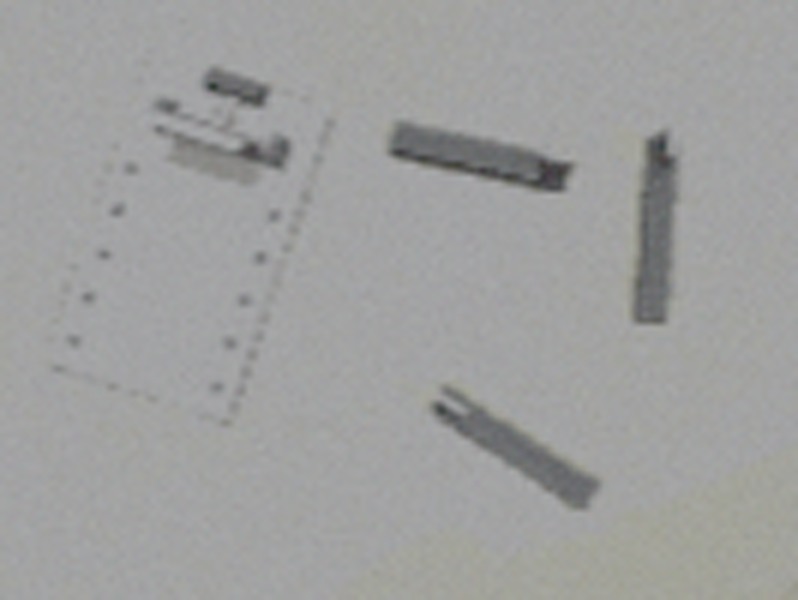

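View pics/c2.png

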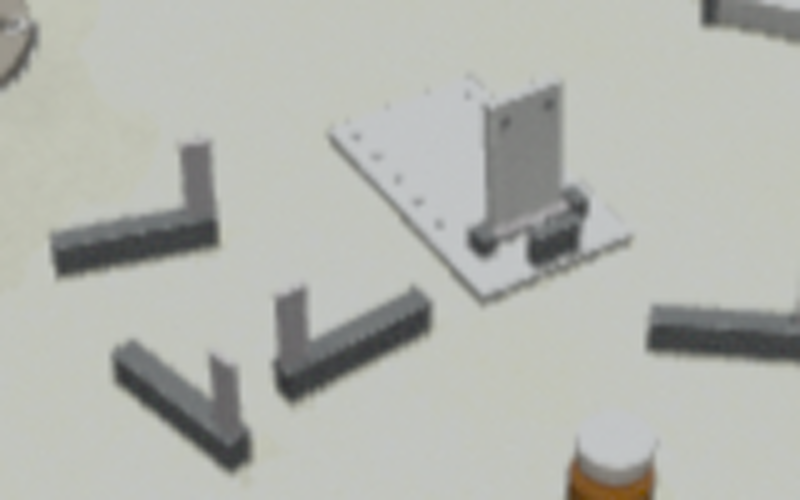

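Both crops agree. The target is the square at top px (354,222), farthest right, with its blade at the far end (c1 (660,135), c2 (225,400)); its stock's rear end is at c1 (650,322). In the plate crop, the corners are at c1 (55,368), (230,424) and (335,115), with the upright's foot near (210,140). Next I'll fit the poses.

```bash
cat > fit.py <<'E'
from h import *
from scipy.optimize import least_squares
T=lambda x,y:("top",(245+(x+.5)/6-.5,185+(y+.5)/6-.5))
S=lambda x,y:("scene",(240+(x+.5)/5-.5,140+(y+.5)/5-.5))
def world(p,P): 
    c,s=np.cos(p[2]),np.sin(p[2]); P=np.array(P,float)/1000
    return np.c_[p[0]+c*P[:,0]-s*P[:,1],p[1]+s*P[:,0]+c*P[:,1],P[:,2]]
def fit(obs,p0):
    def f(p):
        W=world(p,[o[0] for o in obs])
        return np.concatenate([proj(o[1][0],w)[0]-o[1][1] for o,w in zip(obs,W)])
    s=least_squares(f,p0,loss="soft_l1",f_scale=.7); print(s.x.round(4),"yaw deg",np.degrees(s.x[2]).round(2)); print(f(s.x).reshape(-1,2).round(1).tolist()); return s.x
sq=[((-60,10,0),T(634,323)),((-60,-10,0),T(667,323)),((60,0,95),T(660,130)),((60,-10,30),T(678,155)),
 ((-60,-10,30),S(113,347)),((-60,10,30),S(133,340)),((-60,-10,0),S(118,382)),((60,-10,0),S(235,471)),((60,10,0),S(250,460)),((38,0,95),S(210,352)),((60,0,95),S(237,366))]
pl=[((-110,65,12),T(55,368)),((-110,-65,12),T(230,424)),((110,-65,12),T(335,115)),
 ((-110,-65,12),S(330,130)),((110,-65,12),S(484,296)),((110,65,12),S(632,236)),((-110,65,12),S(475,75))]
a=fit(sq,[.48,-.15,0]); b=fit(pl,[.47,.1,-.3]); np.save("sq.npy",a);np.save("pl.npy",b)
print("corner",world(b,[[60,0,12]]),"grasp",world(a,[[-20,0,15]]))
E
cat > draw.py <<'E'
from fit import *
rows=[]
for n,(x0,y0,w,h),s in(("top",(245,185,133,100),4),("scene",(240,140,133,100),4)):
    f=cv2.imread(f"pics/{n}0.png"); f=cv2.resize((255*(f/255.)**.5).astype(np.uint8)[y0:y0+h,x0:x0+w],None,fx=s,fy=s,interpolation=cv2.INTER_CUBIC)
    def L(p,P,c):
        q=(proj(n,world(p,P))-[x0,y0]+.5)*s-.5
        cv2.polylines(f,[q.round().astype(int)],True,c,1)
    for z in(0,30): L(a,[(-60,-10,z),(60,-10,z),(60,10,z),(-60,10,z)],(0,0,255))
    L(a,[(60,0,0),(60,0,95),(38,0,95),(38,0,30)],(0,0,255))
    L(b,[(-110,-65,12),(110,-65,12),(110,65,12),(-110,65,12)],(255,0,0))
    L(b,[(60,-30,12),(60,30,12),(48,30,130),(48,-30,130)],(0,160,0))
    rows.append(f[:,:400] if 0 else f)
cv2.imwrite("pics/ov.png",cv2.resize(np.vstack(rows),None,fx=.75,fy=.75,interpolation=cv2.INTER_AREA))
E
python3 draw.py; python3 -c "
from h import *
from scipy.spatial.transform import Rotation as R
o=r.get_obs();M=R.from_rotvec(o['orientation']).as_matrix();print(M.round(3))"
```

```text
[ 0.4773 -0.1502 -0.0973] yaw deg -5.57
[[-0.4, 0.0], [-0.9, 0.4], [1.9, -0.8], [-0.2, -2.3], [-0.6, 0.9], [0.1, -0.7], [-0.7, 0.2], [-0.6, 0.9], [1.0, -0.2], [0.3, -1.2], [-0.4, -0.5]]
[ 0.4834  0.1586 -0.3433] yaw deg -19.67
[[-2.1, -0.9], [-0.3, 0.1], [-0.1, -0.7], [-0.7, 0.1], [-0.5, 0.2], [0.2, -0.5], [-1.0, 0.5]]
corner [[0.53992448 0.13842392 0.012     ]] grasp [[ 0.45736966 -0.14824431  0.015     ]]
[[ 0.896  0.444 -0.001]
 [ 0.444 -0.896  0.001]
 [-0.    -0.002 -1.   ]]
```

View pics/ov.png

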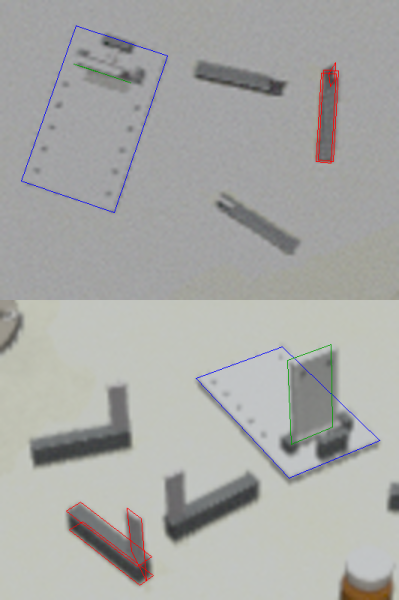

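The overlay matches the plate rows and the target's stock in both views to within about 1 px. Moving above the grasp now.

Call:
step_arm --moves '[{"rz": 10.65,"gripper": 0.3},{"rz": 10.65,"gripper": 0.3},{"rz": 10.65,"gripper": 0.3},{"dx": 9.4,"dy": -39.1,"gripper": 0.3},{"dx": 9.4,"dy": -39.1,"gripper": 0.3},{"dx": 9.4,"dy": -39.1,"gripper": 0.3},{"dx": 9.4,"dy": -39.1,"gripper": 0.3},{"dx": 9.4,"dy": -39.1,"gripper": 0.3},{"dx": 9.4,"dy": -39.1,"gripper": 0.3},{"dx": 9.4,"dy": -39.1,"gripper": 0.3},{"dx": 9.4,"dy": -39.1,"gripper": 0.3},{"dx": 9.4,"dy": -39.1,"gripper": 0.3},{"dx": 9.4,"dy": -39.1,"gripper": 0.3},{"dx": 9.4,"dy": -39.1,"gripper": 0.3},{"dx": 9.4,"dy": -39.1,"gripper": 0.3},{"dz": 20,"gripper": 0.3},{"dz": 20,"gripper": 0.3},{"dz": 20,"gripper": 0.3},{"gripper": 0.3},{"gripper": 0.3}]'

```text
invalid input at $.moves[0]: expected keys rx, ry, rz, dx, dy, dz, gripper
```

```bash
cat > d.py <<'E'
from h import *
from scipy.spatial.transform import Rotation as R
def delta(x,y,z,yaw):
    o=r.get_obs(); M=R.from_rotvec(o['orientation']).as_matrix(); p=o['tcp_pos']
    th=np.arctan2(M[1,0],M[0,0]); d=np.array([x,y,z])-p
    print("t",round(o['clock'],2),"tcp",p.round(4),"yaw",np.degrees(th).round(2),"zaxis",M[:,2].round(4),"F",np.round(o['contact_force'],1),"M",np.round(o['moment'],2),"w",round(o['grip_width'],4),"gf",round(o['gripper_force'],1))
    print("tool mm",(M.T@d*1000).round(1),"rz",np.degrees(th-yaw).round(2))
E
python3 - <<'E'
from d import *
a=np.load("sq.npy"); delta(.4574,-.1482,.026,a[2])
f=r.grab_frame("top"); g=r.grab_frame("scene")
e=lambda f,x,y,w,h:cv2.resize((255*(f[y:y+h,x:x+w]/255.)**.5).astype(np.uint8),(400,400),interpolation=cv2.INTER_CUBIC)
cv2.imwrite("pics/pre.png",np.hstack([e(f,300,170,100,100),e(g,230,150,100,100)]))
E
```

```text
t 0.1 tcp [ 0.2993 -0.6045  0.2524] yaw 26.35 zaxis [-8.0e-04  1.4e-03 -1.0e+00] F [ 1.   0.3 -0.5] M [-0.01  0.07  0.  ] w 0.0856 gf 0.0
tool mm [ 344.2 -338.4  226.9] rz 31.92
```

View pics/pre.png

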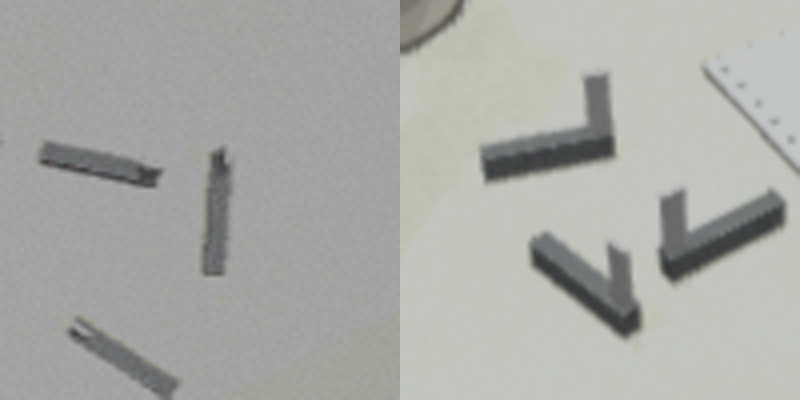

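The move was refused because every row needs all its keys. This picture still shows the arm's start, with the target untouched at (215,215) left and (585,285) right. I'll resend it in full form.

Call:
step_arm --moves '[{"rx": 0,"ry": 0,"rz": 10.65,"dx": 0,"dy": 0,"dz": 0,"gripper": 0.3},{"rx": 0,"ry": 0,"rz": 10.65,"dx": 0,"dy": 0,"dz": 0,"gripper": 0.3},{"rx": 0,"ry": 0,"rz": 10.65,"dx": 0,"dy": 0,"dz": 0,"gripper": 0.3},{"rx": 0,"ry": 0,"rz": 0,"dx": 9.4,"dy": -39.1,"dz": 0,"gripper": 0.3},{"rx": 0,"ry": 0,"rz": 0,"dx": 9.4,"dy": -39.1,"dz": 0,"gripper": 0.3},{"rx": 0,"ry": 0,"rz": 0,"dx": 9.4,"dy": -39.1,"dz": 0,"gripper": 0.3},{"rx": 0,"ry": 0,"rz": 0,"dx": 9.4,"dy": -39.1,"dz": 0,"gripper": 0.3},{"rx": 0,"ry": 0,"rz": 0,"dx": 9.4,"dy": -39.1,"dz": 0,"gripper": 0.3},{"rx": 0,"ry": 0,"rz": 0,"dx": 9.4,"dy": -39.1,"dz": 0,"gripper": 0.3},{"rx": 0,"ry": 0,"rz": 0,"dx": 9.4,"dy": -39.1,"dz": 0,"gripper": 0.3},{"rx": 0,"ry": 0,"rz": 0,"dx": 9.4,"dy": -39.1,"dz": 0,"gripper": 0.3},{"rx": 0,"ry": 0,"rz": 0,"dx": 9.4,"dy": -39.1,"dz": 0,"gripper": 0.3},{"rx": 0,"ry": 0,"rz": 0,"dx": 9.4,"dy": -39.1,"dz": 0,"gripper": 0.3},{"rx": 0,"ry": 0,"rz": 0,"dx": 9.4,"dy": -39.1,"dz": 0,"gripper": 0.3},{"rx": 0,"ry": 0,"rz": 0,"dx": 9.4,"dy": -39.1,"dz": 0,"gripper": 0.3},{"rx": 0,"ry": 0,"rz": 0,"dx": 0,"dy": 0,"dz": 20,"gripper": 0.3},{"rx": 0,"ry": 0,"rz": 0,"dx": 0,"dy": 0,"dz": 20,"gripper": 0.3},{"rx": 0,"ry": 0,"rz": 0,"dx": 0,"dy": 0,"dz": 20,"gripper": 0.3},{"rx": 0,"ry": 0,"rz": 0,"dx": 0,"dy": 0,"dz": 20,"gripper": 0.3},{"rx": 0,"ry": 0,"rz": 0,"dx": 0,"dy": 0,"dz": 0,"gripper": 0.3}]'

```text
clock: 2.7
tcp_pos: [0.4565, -0.1487, 0.1721]
orientation: [-3.137, 0.154, 0.005]
contact_force: [-0.5, 0.2, 0.3]
grip_width: 0.0556
gripper_force: 0.0
```

```bash
python3 - <<'E'
from d import *
a=np.load("sq.npy"); delta(.4574,-.1482,.026,a[2])
E
```

```text
t 2.7 tcp [ 0.4565 -0.1487  0.1721] yaw -5.6 zaxis [-3.1e-03  7.0e-04 -1.0e+00] F [-0.5  0.2  0.3] M [0.01 0.01 0.03] w 0.0556 gf 0.0
tool mm [  1.3  -0.6 146.1] rz -0.03
```

Call:
step_arm --moves '[{"rx": 0,"ry": 0,"rz": 0,"dx": 1,"dy": -0.5,"dz": 30,"gripper": 0.3},{"rx": 0,"ry": 0,"rz": 0,"dx": 0,"dy": 0,"dz": 30,"gripper": 0.3},{"rx": 0,"ry": 0,"rz": 0,"dx": 0,"dy": 0,"dz": 30,"gripper": 0.3},{"rx": 0,"ry": 0,"rz": 0,"dx": 0,"dy": 0,"dz": 26,"gripper": 0.3},{"rx": 0,"ry": 0,"rz": 0,"dx": 0,"dy": 0,"dz": 16,"gripper": 0.3},{"rx": 0,"ry": 0,"rz": 0,"dx": 0,"dy": 0,"dz": 9,"gripper": 0.3},{"rx": 0,"ry": 0,"rz": 0,"dx": 0,"dy": 0,"dz": 4,"gripper": 0.3},{"rx": 0,"ry": 0,"rz": 0,"dx": 0,"dy": 0,"dz": 0,"gripper": 0.3},{"rx": 0,"ry": 0,"rz": 0,"dx": 0,"dy": 0,"dz": 0,"gripper": 0.3}]'

```text
clock: 3.82
tcp_pos: [0.4591, -0.1487, 0.0289]
orientation: [3.138, -0.154, 0.002]
contact_force: [-0.2, 0.1, -0.0]
grip_width: 0.0554
gripper_force: 0.0
```

```bash
python3 - <<'E'
from d import *
a=np.load("sq.npy"); delta(.4574,-.1482,.026,a[2])
f=r.grab_frame("top"); g=r.grab_frame("scene")
e=lambda f,x,y,w,h:cv2.resize((255*(f[y:y+h,x:x+w]/255.)**.5).astype(np.uint8),(400,400),interpolation=cv2.INTER_CUBIC)
cv2.imwrite("pics/pre2.png",np.hstack([e(f,310,170,80,80),e(g,230,170,80,80)]))
E
```

```text
t 3.83 tcp [ 0.4591 -0.1487  0.0289] yaw -5.61 zaxis [ 1.1e-03 -3.0e-04 -1.0e+00] F [-0.2  0.1 -0. ] M [ 0.02  0.01 -0.  ] w 0.0554 gf 0.0
tool mm [-1.8 -0.3  2.9] rz -0.04
```

View pics/pre2.png

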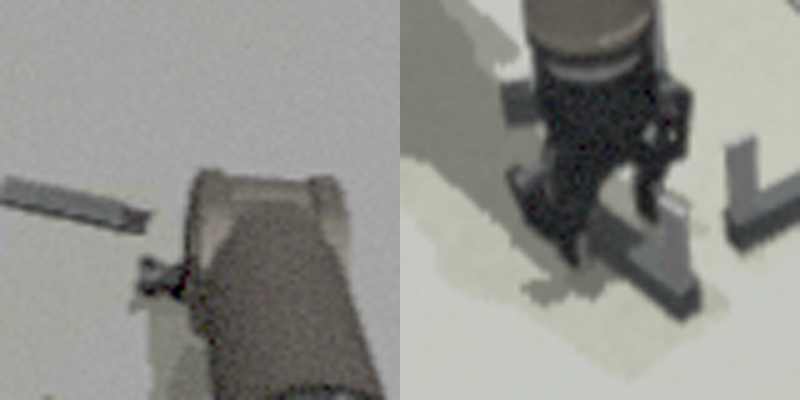

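The fingers straddle the stock at (575,250) and (650,210), behind the blade at (675,245), and clear the neighbouring square. I'll go down 3 mm and close.

Call:
step_arm --grip_force 60 --moves '[{"rx": 0,"ry": 0,"rz": 0,"dx": -1,"dy": 0,"dz": 3,"gripper": 0.3},{"rx": 0,"ry": 0,"rz": 0,"dx": 0,"dy": 0,"dz": 0,"gripper": -0.2},{"rx": 0,"ry": 0,"rz": 0,"dx": 0,"dy": 0,"dz": 0,"gripper": -0.4},{"rx": 0,"ry": 0,"rz": 0,"dx": 0,"dy": 0,"dz": 0,"gripper": -0.6},{"rx": 0,"ry": 0,"rz": 0,"dx": 0,"dy": 0,"dz": 0,"gripper": -1},{"rx": 0,"ry": 0,"rz": 0,"dx": 0,"dy": 0,"dz": 0,"gripper": -1},{"rx": 0,"ry": 0,"rz": 0,"dx": 0,"dy": 0,"dz": 0,"gripper": -1}]'

```text
clock: 4.8
tcp_pos: [0.4578, -0.1489, 0.0256]
orientation: [3.137, -0.154, 0.001]
contact_force: [-2.0, -2.6, 6.4]
grip_width: 0.019
gripper_force: 59.7
```

```bash
python3 - <<'E'
from d import *
a=np.load("sq.npy"); delta(.4574,-.1482,.026,a[2])
E
```

```text
t 4.8 tcp [ 0.4578 -0.1489  0.0256] yaw -5.63 zaxis [ 4.e-04 -5.e-04 -1.e+00] F [-2.  -2.6  6.4] M [-0.33  0.28 -0.04] w 0.019 gf 59.7
tool mm [-0.5 -0.6 -0.4] rz -0.06
```

Call:
step_arm --moves '[{"rx": 0,"ry": 0,"rz": 0,"dx": 0,"dy": 0,"dz": -5,"gripper": -1},{"rx": 0,"ry": 0,"rz": 0,"dx": 0,"dy": 0,"dz": -20,"gripper": -1},{"rx": 0,"ry": 0,"rz": 0,"dx": 0,"dy": 0,"dz": -30,"gripper": -1},{"rx": 0,"ry": 0,"rz": 0,"dx": 0,"dy": 0,"dz": -40,"gripper": -1},{"rx": 0,"ry": 0,"rz": 0,"dx": 0,"dy": 0,"dz": -40,"gripper": -1},{"rx": 0,"ry": 0,"rz": 7,"dx": 0,"dy": 0,"dz": -20,"gripper": -1},{"rx": 0,"ry": 0,"rz": 7,"dx": 0,"dy": 0,"dz": 0,"gripper": -1},{"rx": 0,"ry": 0,"rz": 0,"dx": -7,"dy": -16,"dz": 0,"gripper": -1},{"rx": 0,"ry": 0,"rz": 0,"dx": -14.4,"dy": -33,"dz": 0,"gripper": -1},{"rx": 0,"ry": 0,"rz": 0,"dx": -14.4,"dy": -33,"dz": 0,"gripper": -1},{"rx": 0,"ry": 0,"rz": 0,"dx": -14.4,"dy": -33,"dz": 0,"gripper": -1},{"rx": 0,"ry": 0,"rz": 0,"dx": -14.4,"dy": -33,"dz": 0,"gripper": -1},{"rx": 0,"ry": 0,"rz": 0,"dx": -14.4,"dy": -33,"dz": 0,"gripper": -1},{"rx": 0,"ry": 0,"rz": 0,"dx": -14.4,"dy": -33,"dz": 0,"gripper": -1},{"rx": 0,"ry": 0,"rz": 0,"dx": -14.4,"dy": -33,"dz": 0,"gripper": -1},{"rx": 0,"ry": 0,"rz": 0,"dx": -14.4,"dy": -33,"dz": 0,"gripper": -1},{"rx": 0,"ry": 0,"rz": 0,"dx": -7.4,"dy": -17,"dz": 0,"gripper": -1},{"rx": 0,"ry": 0,"rz": 0,"dx": 0,"dy": 0,"dz": 0,"gripper": -1},{"rx": 0,"ry": 0,"rz": 0,"dx": 0,"dy": 0,"dz": 0,"gripper": -1}]'

```text
clock: 7.18
tcp_pos: [0.4348, 0.1737, 0.1798]
orientation: [3.094, -0.535, -0.002]
contact_force: [-1.1, -0.5, -4.3]
grip_width: 0.019
gripper_force: 59.0
```

```bash
python3 - <<'E'
from d import *
delta(.4363,.1754,.043,np.radians(-19.67))
f=r.grab_frame("top"); g=r.grab_frame("scene")
cv2.imwrite("pics/g1.png",g);cv2.imwrite("pics/t1.png",f)
e=lambda f,x,y,w,h:cv2.resize((255*(f[y:y+h,x:x+w]/255.)**.5).astype(np.uint8),(400,400),interpolation=cv2.INTER_CUBIC)
cv2.imwrite("pics/pre3.png",np.hstack([e(f,240,180,80,80),e(g,280,110,100,100)]))
E
```

```text
t 7.17 tcp [0.4348 0.1737 0.1798] yaw -19.64 zaxis [-0.0013 -0.0011 -1.    ] F [-1.1 -0.5 -4.3] M [0.04 0.07 0.  ] w 0.019 gf 59.0
tool mm [  1.   -2.3 136.8] rz 0.03
```

View pics/pre3.png

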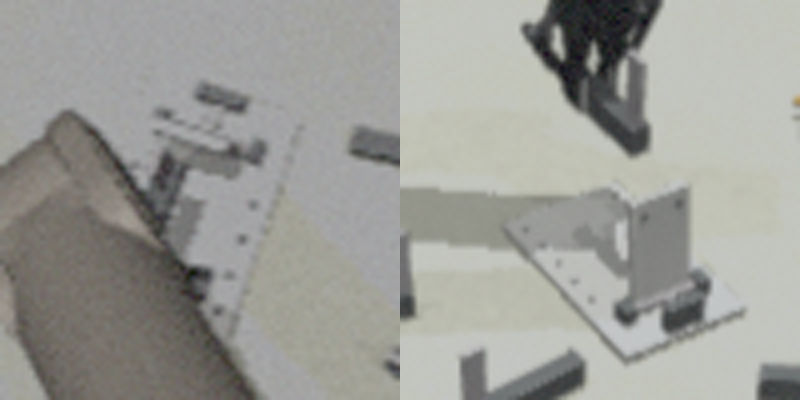

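The square hangs level in the grip over the plate (heel at (640,155) in the right panel), with its blade towards the upright (660,245). Lowering it to just above the plate.

Call:
step_arm --moves '[{"rx": 0,"ry": 0,"rz": 0,"dx": 1,"dy": -2.3,"dz": 15,"gripper": -1},{"rx": 0,"ry": 0,"rz": 0,"dx": 0,"dy": 0,"dz": 25,"gripper": -1},{"rx": 0,"ry": 0,"rz": 0,"dx": 0,"dy": 0,"dz": 25,"gripper": -1},{"rx": 0,"ry": 0,"rz": 0,"dx": 0,"dy": 0,"dz": 25,"gripper": -1},{"rx": 0,"ry": 0,"rz": 0,"dx": 0,"dy": 0,"dz": 22,"gripper": -1},{"rx": 0,"ry": 0,"rz": 0,"dx": 0,"dy": 0,"dz": 15,"gripper": -1},{"rx": 0,"ry": 0,"rz": 0,"dx": 0,"dy": 0,"dz": 8,"gripper": -1},{"rx": 0,"ry": 0,"rz": 0,"dx": 0,"dy": 0,"dz": 0,"gripper": -1},{"rx": 0,"ry": 0,"rz": 0,"dx": 0,"dy": 0,"dz": 0,"gripper": -1}]'

```text
clock: 8.4
tcp_pos: [0.4375, 0.1769, 0.0459]
orientation: [-3.095, 0.535, -0.002]
contact_force: [0.1, 0.4, -4.2]
grip_width: 0.0193
gripper_force: 59.0
```

```bash
python3 - <<'E'
from d import *
yaw=np.radians(-19.67)
delta(.4363,.1754,.043,yaw)
g=r.grab_frame("scene"); o=r.get_obs(); p=o['tcp_pos']
x0,y0,s=305,125,10
im=cv2.resize((255*(g[y0:y0+60,x0:x0+80]/255.)**.5).astype(np.uint8),None,fx=s,fy=s,interpolation=cv2.INTER_CUBIC)
c,sn=np.cos(yaw),np.sin(yaw)
def L(org,P,col):
    P=np.array(P)/1000.; W=np.c_[org[0]+c*P[:,0]-sn*P[:,1],org[1]+sn*P[:,0]+c*P[:,1],org[2]+P[:,2]]
    cv2.polylines(im,[((proj("scene",W)-[x0,y0]+.5)*s-.5).round().astype(int)],False,col,1)
so=[p[0]+.02*c,p[1]+.02*sn,p[2]-.0256]
L(so,[(60,10,0),(60,-10,0),(-60,-10,0),(-60,-10,30),(60,-10,30),(60,-10,0)],(0,0,255)); L(so,[(60,0,30),(60,0,95),(38,0,95),(38,0,30)],(0,0,255))
b=[.4834,.1586,.004]
L(b,[(-110,-65,8),(110,-65,8),(110,65,8),(-110,65,8),(-110,-65,8)],(255,0,0))
L(b,[(60,-30,8),(60,30,8)],(0,160,0))
cv2.imwrite("pics/ov2.png",im)
E
```

```text
t 8.4 tcp [0.4375 0.1769 0.0459] yaw -19.61 zaxis [ 1.1e-03  5.0e-04 -1.0e+00] F [ 0.1  0.4 -4.2] M [0.08 0.18 0.04] w 0.0193 gf 59.0
tool mm [-0.7  1.8  2.9] rz 0.06
```

View pics/ov2.png

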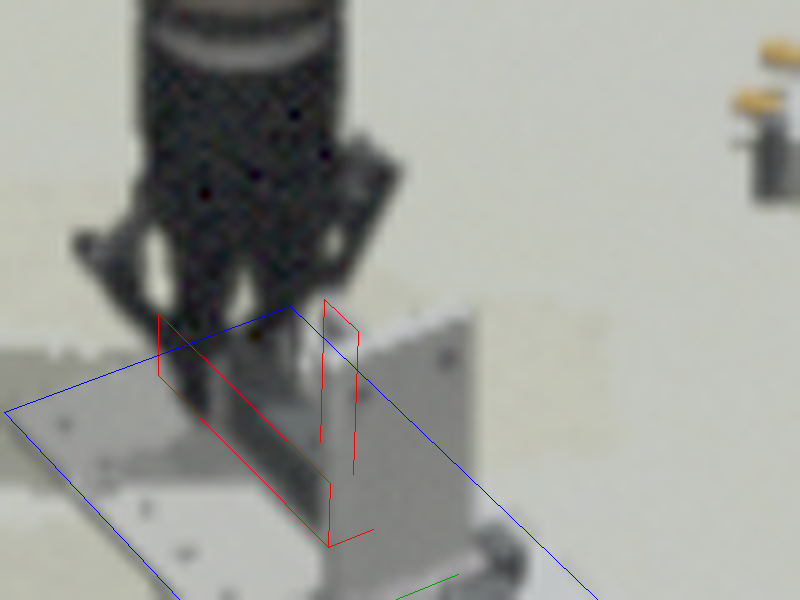

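The square lines up with the plate in the overlay, its blade edge (345,330) facing the upright (335,370), still about 25 mm short and about 8 mm high. I'll correct sideways and go down to contact.

Call:
step_arm --grip_force 90 --moves '[{"rx": 0,"ry": 0,"rz": 0,"dx": 0,"dy": 1.8,"dz": 3,"gripper": -1},{"rx": 0,"ry": 0,"rz": 0,"dx": 0,"dy": 0,"dz": 3,"gripper": -1},{"rx": 0,"ry": 0,"rz": 0,"dx": 0,"dy": 0,"dz": 1,"gripper": -1},{"rx": 0,"ry": 0,"rz": 0,"dx": 0,"dy": 0,"dz": 0,"gripper": -1},{"rx": 0,"ry": 0,"rz": 0,"dx": 0,"dy": 0,"dz": 0,"gripper": -1}]'

```text
clock: 9.07
tcp_pos: [0.4365, 0.175, 0.0383]
orientation: [-3.096, 0.535, -0.0]
contact_force: [-0.4, -0.4, -4.3]
grip_width: 0.0185
gripper_force: 91.0
```

```bash
python3 -c "
from d import *
delta(.4363,.1754,.0376,np.radians(-19.67))"
```

```text
t 9.07 tcp [0.4365 0.175  0.0383] yaw -19.6 zaxis [ 1.e-04  1.e-04 -1.e+00] F [-0.4 -0.4 -4.3] M [0.07 0.14 0.02] w 0.0185 gf 91.0
tool mm [-0.3 -0.3  0.7] rz 0.07
```

Call:
step_arm --moves '[{"rx": 0,"ry": 0,"rz": 0,"dx": 0,"dy": 0,"dz": 0.7,"gripper": -1},{"rx": 0,"ry": 0,"rz": 0,"dx": 0,"dy": 0,"dz": 0.7,"gripper": -1},{"rx": 0,"ry": 0,"rz": 0,"dx": 0,"dy": 0,"dz": 0,"gripper": -1}]'

```text
clock: 9.45
tcp_pos: [0.4365, 0.175, 0.0376]
orientation: [3.096, -0.535, 0.001]
contact_force: [-3.6, -0.9, 8.4]
grip_width: 0.0189
gripper_force: 93.3
```

```bash
python3 -c "
from d import *
delta(.4363,.1754,.0376,np.radians(-19.67))"
```

```text
t 9.45 tcp [0.4365 0.175  0.0376] yaw -19.6 zaxis [ 4.e-04 -1.e-04 -1.e+00] F [-3.6 -0.9  8.4] M [-0.32  0.64 -0.02] w 0.0189 gf 93.3
tool mm [-0.3 -0.3  0. ] rz 0.07
```

Contact came at the height I predicted, with about 12 N on the plate. I'll ease off slightly and slide towards the corner.

Call:
step_arm --moves '[{"rx": 0,"ry": 0,"rz": 0,"dx": 0,"dy": 0,"dz": -0.4,"gripper": -1},{"rx": 0,"ry": 0,"rz": 0,"dx": 2,"dy": 0,"dz": 0,"gripper": -1},{"rx": 0,"ry": 0,"rz": 0,"dx": 3,"dy": 0,"dz": 0,"gripper": -1},{"rx": 0,"ry": 0,"rz": 0,"dx": 3,"dy": 0,"dz": 0,"gripper": -1},{"rx": 0,"ry": 0,"rz": 0,"dx": 3,"dy": 0,"dz": 0,"gripper": -1},{"rx": 0,"ry": 0,"rz": 0,"dx": 3,"dy": 0,"dz": 0,"gripper": -1},{"rx": 0,"ry": 0,"rz": 0,"dx": 3,"dy": 0,"dz": 0,"gripper": -1},{"rx": 0,"ry": 0,"rz": 0,"dx": 2,"dy": 0,"dz": 0,"gripper": -1},{"rx": 0,"ry": 0,"rz": 0,"dx": 0,"dy": 0,"dz": 0,"gripper": -1}]'

```text
clock: 10.58
tcp_pos: [0.4539, 0.1694, 0.0377]
orientation: [-3.095, 0.534, 0.001]
contact_force: [-4.8, 1.6, 5.0]
grip_width: 0.0184
gripper_force: 92.8
```

```bash
python3 -c "
from d import *
delta(.4646,.1653,.0376,np.radians(-19.67))"
```

```text
t 10.57 tcp [0.4539 0.1694 0.0377] yaw -19.56 zaxis [-3.e-04  7.e-04 -1.e+00] F [-4.8  1.6  5. ] M [0.25 0.84 0.02] w 0.0184 gf 92.8
tool mm [11.4  0.3  0.1] rz 0.11
```

Call:
step_arm --moves '[{"rx": 0,"ry": 0,"rz": 0,"dx": 2,"dy": 0,"dz": 0,"gripper": -1},{"rx": 0,"ry": 0,"rz": 0,"dx": 2,"dy": 0,"dz": 0,"gripper": -1},{"rx": 0,"ry": 0,"rz": 0,"dx": 2,"dy": 0,"dz": 0,"gripper": -1},{"rx": 0,"ry": 0,"rz": 0,"dx": 1,"dy": 0,"dz": 0,"gripper": -1},{"rx": 0,"ry": 0,"rz": 0,"dx": 0,"dy": 0,"dz": 0,"gripper": -1}]'

```text
clock: 11.2
tcp_pos: [0.4596, 0.1674, 0.0376]
orientation: [-3.096, 0.532, 0.003]
contact_force: [-7.8, 2.8, 8.6]
grip_width: 0.0189
gripper_force: 93.2
```

Call:
step_arm --moves '[{"rx": 0,"ry": 0,"rz": 0,"dx": 1,"dy": 0,"dz": 0,"gripper": -1},{"rx": 0,"ry": 0,"rz": 0,"dx": 0.5,"dy": 0,"dz": 0,"gripper": -1}]'

```text
clock: 11.45
tcp_pos: [0.4606, 0.167, 0.0376]
orientation: [-3.096, 0.532, 0.004]
contact_force: [-9.5, 3.8, 9.7]
grip_width: 0.0184
gripper_force: 93.3
```

```bash
python3 -c "
from d import *
delta(.4646,.1653,.0376,np.radians(-19.67))"
```

```text
t 11.45 tcp [0.4606 0.167  0.0376] yaw -19.5 zaxis [-2.2e-03  5.0e-04 -1.0e+00] F [-9.5  3.8  9.7] M [ 0.51  1.6  -0.03] w 0.0184 gf 93.3
tool mm [4.3 0.3 0. ] rz 0.17
```

Call:
step_arm --moves '[{"rx": 0,"ry": 0,"rz": 0,"dx": 0.7,"dy": 0,"dz": 0,"gripper": -1},{"rx": 0,"ry": 0,"rz": 0,"dx": 0.7,"dy": 0,"dz": 0,"gripper": -1}]'

```text
clock: 11.7
tcp_pos: [0.4618, 0.1666, 0.0377]
orientation: [-3.096, 0.532, 0.004]
contact_force: [-8.6, 3.9, 9.6]
grip_width: 0.0185
gripper_force: 93.4
```

Call:
step_arm --moves '[{"rx": 0,"ry": 0,"rz": 0,"dx": 0.7,"dy": 0,"dz": 0,"gripper": -1},{"rx": 0,"ry": 0,"rz": 0,"dx": 0.7,"dy": 0,"dz": 0,"gripper": -1}]'

```text
clock: 11.95
tcp_pos: [0.463, 0.1661, 0.0376]
orientation: [-3.096, 0.532, 0.004]
contact_force: [-8.7, 2.4, 10.2]
grip_width: 0.0185
gripper_force: 93.5
```

```bash
python3 -c "
from d import *
delta(.4646,.1653,.0376,np.radians(-19.67))"
```

```text
t 11.95 tcp [0.463  0.1661 0.0376] yaw -19.5 zaxis [-2.6e-03  5.0e-04 -1.0e+00] F [-8.7  2.4 10.2] M [ 0.57  1.75 -0.01] w 0.0185 gf 93.5
tool mm [1.8 0.3 0. ] rz 0.17
```

Still moving freely: the force is steady and there's no corner contact yet. Continuing.

Call:
step_arm --moves '[{"rx": 0,"ry": 0,"rz": 0,"dx": 0.7,"dy": 0,"dz": 0,"gripper": -1},{"rx": 0,"ry": 0,"rz": 0,"dx": 0.7,"dy": 0,"dz": 0,"gripper": -1}]'

```text
clock: 12.2
tcp_pos: [0.4637, 0.1659, 0.0376]
orientation: [3.096, -0.531, -0.006]
contact_force: [-12.1, 3.7, 13.9]
grip_width: 0.0184
gripper_force: 93.9
```

Call:
step_arm --moves '[{"rx": 0,"ry": 0,"rz": 0,"dx": 0.5,"dy": 0,"dz": 0,"gripper": -1},{"rx": 0,"ry": 0,"rz": 0,"dx": 0.5,"dy": 0,"dz": 0,"gripper": -1}]'

```text
clock: 12.45
tcp_pos: [0.4637, 0.1659, 0.0376]
orientation: [3.096, -0.531, -0.008]
contact_force: [-15.1, 5.7, 16.4]
grip_width: 0.0185
gripper_force: 94.3
```

```bash
python3 -c "
from d import *
delta(.4646,.1653,.0376,np.radians(-19.67))"
```

```text
t 12.45 tcp [0.4637 0.1659 0.0376] yaw -19.45 zaxis [-5.1e-03  4.0e-04 -1.0e+00] F [-15.1   5.7  16.4] M [ 1.04  2.85 -0.11] w 0.0185 gf 94.3
tool mm [1.  0.2 0. ] rz 0.22
```

The heel stopped 1 mm from the predicted corner and the force rose steeply, so it's in. The tool has pitched about 0.3° under load (blade forward, toe light), so I'll turn that back out.

Call:
step_arm --moves '[{"rx": 0,"ry": 0.15,"rz": 0.1,"dx": 0,"dy": 0,"dz": 0,"gripper": -1},{"rx": 0,"ry": 0.15,"rz": 0.1,"dx": 0,"dy": 0,"dz": 0,"gripper": -1},{"rx": 0,"ry": 0,"rz": 0,"dx": 0,"dy": 0,"dz": 0,"gripper": -1}]'

```text
clock: 12.82
tcp_pos: [0.4637, 0.1659, 0.0376]
orientation: [3.094, -0.535, 0.0]
contact_force: [-14.2, 5.1, 15.1]
grip_width: 0.0182
gripper_force: 94.1
```

```bash
python3 -c "
from d import *
delta(.4637,.1659,.0376,np.radians(-19.67))"
```

```text
t 12.82 tcp [0.4637 0.1659 0.0376] yaw -19.6 zaxis [ 0.     -0.0015 -1.    ] F [-14.2   5.1  15.1] M [0.99 2.86 0.16] w 0.0182 gf 94.1
tool mm [0. 0. 0.] rz 0.07
```

Pitch is back to its value at the grasp. I'll probe seating with a little more ry: once the stock is flat, the moment should rise while the angle stays put.

Call:
step_arm --moves '[{"rx": 0,"ry": 0.15,"rz": 0,"dx": 0,"dy": 0,"dz": 0,"gripper": -1},{"rx": 0,"ry": 0,"rz": 0,"dx": 0,"dy": 0,"dz": 0,"gripper": -1}]'

```text
clock: 13.08
tcp_pos: [0.4637, 0.1659, 0.0376]
orientation: [3.094, -0.535, 0.004]
contact_force: [-13.8, 4.8, 16.6]
grip_width: 0.0186
gripper_force: 94.2
```

```bash
python3 -c "
from d import *
delta(.4637,.1659,.0376,np.radians(-19.67))"
```

```text
t 13.07 tcp [0.4637 0.1659 0.0376] yaw -19.61 zaxis [ 0.0024 -0.0024 -1.    ] F [-13.8   4.8  16.6] M [1.1  3.   0.12] w 0.0186 gf 94.2
tool mm [0. 0. 0.] rz 0.06
```

Call:
step_arm --moves '[{"rx": 0,"ry": 0.15,"rz": 0,"dx": 0,"dy": 0,"dz": 0,"gripper": -1},{"rx": 0,"ry": 0,"rz": 0,"dx": 0,"dy": 0,"dz": 0,"gripper": -1}]'

```text
clock: 13.32
tcp_pos: [0.4637, 0.1659, 0.0376]
orientation: [3.093, -0.535, 0.008]
contact_force: [-14.1, 3.7, 16.8]
grip_width: 0.0184
gripper_force: 94.2
```

```bash
python3 -c "
from d import *
delta(.4637,.1659,.0376,np.radians(-19.67))"
```

```text
t 13.32 tcp [0.4637 0.1659 0.0376] yaw -19.61 zaxis [ 0.0049 -0.0032 -1.    ] F [-14.1   3.7  16.8] M [1.06 3.07 0.15] w 0.0184 gf 94.2
tool mm [0. 0. 0.] rz 0.06
```

The angle follows while the moment and height barely change. The pads let the tool pivot slightly and the square stays seated, with about 21 N down inside its base and about 14 N forward. I'll return to neutral pitch and take the last look.

Call:
step_arm --moves '[{"rx": 0,"ry": -0.15,"rz": 0,"dx": 0,"dy": 0,"dz": 0,"gripper": -1},{"rx": 0,"ry": -0.1,"rz": 0,"dx": 0,"dy": 0,"dz": 0,"gripper": -1},{"rx": 0,"ry": 0,"rz": 0,"dx": 0,"dy": 0,"dz": 0,"gripper": -1},{"rx": 0,"ry": 0,"rz": 0,"dx": 0,"dy": 0,"dz": 0,"gripper": -1}]'

```text
clock: 13.82
tcp_pos: [0.4637, 0.1659, 0.0376]
orientation: [3.094, -0.535, 0.002]
contact_force: [-14.3, 4.2, 15.8]
grip_width: 0.0185
gripper_force: 94.2
```

```bash
python3 - <<'E'
from d import *
yaw=np.radians(-19.67); delta(.4637,.1659,.0376,yaw)
g=np.mean([r.grab_frame("scene").astype(float) for _ in range(4)],0); p=r.get_obs()['tcp_pos']
x0,y0,s=305,125,10
im=cv2.resize((255*(g[y0:y0+60,x0:x0+80]/255.)**.5).astype(np.uint8),None,fx=s,fy=s,interpolation=cv2.INTER_CUBIC)
c,sn=np.cos(yaw),np.sin(yaw); h=[p[0]+.08*c,p[1]+.08*sn,.012]
def L(P,col):
    P=np.array(P)/1000.; W=np.c_[h[0]+c*P[:,0]-sn*P[:,1],h[1]+sn*P[:,0]+c*P[:,1],h[2]+P[:,2]]
    cv2.polylines(im,[((proj("scene",W)-[x0,y0]+.5)*s-.5).round().astype(int)],False,col,1)
L([(10,-30,8),(10,-30,118),(10,30,118),(10,30,8)],(0,160,0))
L([(0,-30,118),(0,30,118)],(0,160,0))
L([(-.100*118+10,-30,118),(-.1*118+10,30,118)],(255,0,0))
L([(-120,-10,30),(-120,-10,0),(0,-10,0)],(0,0,255))
cv2.imwrite("pics/fin.png",im)
E
```

```text
t 13.82 tcp [0.4637 0.1659 0.0376] yaw -19.61 zaxis [ 7.0e-04 -1.7e-03 -1.0e+00] F [-14.3   4.2  15.8] M [1.03 2.95 0.16] w 0.0185 gf 94.2
tool mm [0. 0. 0.] rz 0.06
```

View pics/fin.png

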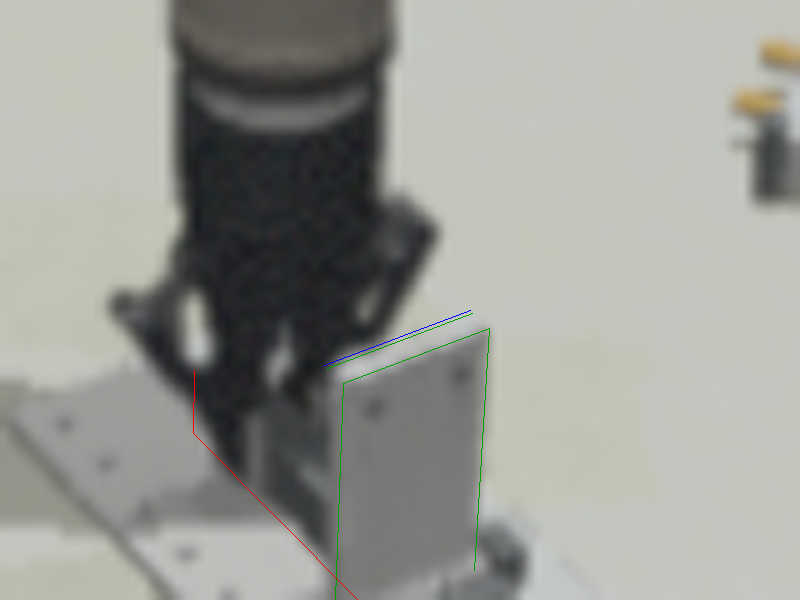

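The last view shows the upright's back face (375,408)/(460,375) matching the green "vertical" model, the blade against its front, and the gripper clear of it. One numeric check of the lean: I'll fit the upright's side-edge slope to subpixel accuracy against the model.

```bash
python3 - <<'E'
from d import *
yaw=np.radians(-19.67);c,sn=np.cos(yaw),np.sin(yaw)
g1=np.mean([r.grab_frame("scene").astype(float) for _ in range(12)],0).mean(2)
g0=cv2.imread("pics/scene0.png").astype(float).mean(2)
h=np.array([.4637+.08*c,.1659+.08*sn,.014])
def pt(y,z,t): # back face point, z from hinge axis
    x=.010*np.cos(t)-z*np.sin(t); zz=z*np.cos(t)+.010*np.sin(t)
    return h+[c*x-sn*y,sn*x+c*y,zz]
def edge(g,y,zs,t):
    out=[]
    for z in zs:
        u,v=proj("scene",pt(y,z,t))[0]; k=np.arange(-4,4.01,.1)
        l=cv2.remap(g.astype(np.float32),(u+k).astype(np.float32)[None],np.full((1,len(k)),v,np.float32),cv2.INTER_LINEAR)[0]
        d=np.abs(np.gradient(cv2.GaussianBlur(l[None],(0,0),5)[0])); m=d>.5*d.max(); out.append((k[m]*d[m]).sum()/d[m].sum())
    return np.array(out)
for nm,g in(("start",g0),("now",g1)):
    for y,zs in((-.03,np.linspace(.03,.105,16)),(.03,np.linspace(.03,.105,16))):
        for t in(-.02,0,.02,.05,.1,.12):
            e=edge(g,y,zs,t); b=np.polyfit(zs,e,1,w=1/(1+abs(e-np.median(e)))); print(nm,y,t,"slope px/100mm",(b[0]*.1).round(2),"off",np.median(e).round(2))
E
```

```text
start -0.03 -0.02 slope px/100mm -1.48 off -2.24
start -0.03 0 slope px/100mm -1.27 off -2.01
start -0.03 0.02 slope px/100mm -0.98 off -1.8
start -0.03 0.05 slope px/100mm -0.55 off -1.5
start -0.03 0.1 slope px/100mm 0.19 off -1.04
start -0.03 0.12 slope px/100mm 0.49 off -0.82
start 0.03 -0.02 slope px/100mm -1.93 off -0.91
start 0.03 0 slope px/100mm -1.59 off -0.7
start 0.03 0.02 slope px/100mm -0.91 off -0.5
start 0.03 0.05 slope px/100mm -0.53 off -0.18
start 0.03 0.1 slope px/100mm 0.21 off 0.36
start 0.03 0.12 slope px/100mm 0.5 off 0.56
now -0.03 -0.02 slope px/100mm 0.55 off -1.34
now -0.03 0 slope px/100mm 0.82 off -1.19
now -0.03 0.02 slope px/100mm 1.03 off -1.12
now -0.03 0.05 slope px/100mm 0.99 off -1.14
now -0.03 0.1 slope px/100mm 1.66 off -0.31
now -0.03 0.12 slope px/100mm 2.27 off -0.13
now 0.03 -0.02 slope px/100mm -0.39 off -0.18
now 0.03 0 slope px/100mm 0.09 off 0.03
now 0.03 0.02 slope px/100mm 0.39 off 0.29
now 0.03 0.05 slope px/100mm 0.62 off 0.61
now 0.03 0.1 slope px/100mm 1.77 off 1.28
now 0.03 0.12 slope px/100mm 1.5 off 1.51
```

The clean edge reads a lean of about 0.087 at the start and 0.00 now, so the upright is true. Handing in.

```bash
python3 -c "
from d import *
delta(.4637,.1659,.0376,np.radians(-19.67)); print(r.hand_in())"
```

```text
t 14.62 tcp [0.4637 0.1659 0.0376] yaw -19.61 zaxis [ 8.0e-04 -1.7e-03 -1.0e+00] F [-13.4   4.7  15.2] M [1.01 2.89 0.14] w 0.0183 gf 94.2
tool mm [0. 0. 0.] rz 0.06
the job is handed in; nothing more can be done
None
```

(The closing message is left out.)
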